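# Make up a batch of tappets on the dial scale

## Robot

A 6-joint arm with a two-finger parallel gripper is mounted at the origin on a cart in front of the work surface, level with it; the furniture and walls round the work are solid. World frame = base frame: x ahead of the robot, y to its left, z up, the work surface at z = 0. Lengths are in m, angles in rad, forces in N, time in s.
With the tool pointing down it reaches from about 0.275 to 0.975 m from the base axis. Payload 8.4 kg.
Tool frame: the origin (TCP) lies midway between the tips of the shut fingers; the grasp point (between the pads) lies 19 mm behind it; x points along the fingers, z is the direction in which the jaws open and shut, and the axes are right-handed (so a half turn about x gives the same grasp; the last joint's range is limited). The gripper opens to 92 mm and grips with 3 to 60 N. Pads are 20 mm wide; open, the fingers measure 128 mm over their backs; the gripper's body (75 mm by 189 mm) begins 69 mm behind the grasp point.
Start: joints at [1.252, 0.353, 1.633, -0, 1.155, -0.002], TCP at [0.195, 0.594, 0.177] pointing down, gripper open.
Joint ranges: [-2.63, 2.63], [-0.92, 2.1], [0.06, 2.66], [-1.3, 4.44], [0, 2.69], [-3.02, 3.02]. Speed limits (rad/s): [2.22, 2.22, 2.79, 3.14, 3.14, 3.14].

## Interface

Orientations are given as a 3x3 rotation matrix whose columns are the frame's x, y, z axes.
In Python, from rig import state, eyes, job gives the robot as it stands.
- The arm moves only by the tool play_rows, never from a script. Its argument "steps" is one flat list of numbers, 7 for each row, row after row: the shift along the world's x, y, z in cm, then the turn, a rotation vector about the world's x, y, z in rad, then the closure, from -1 (fully open) to 1 (shut), so that 0 is half open. A call has 1 to 12 rows; each row is the pose to reach, as a shift and turn from the pose measured when the call began; what a row does not reach only later rows make up. A row lasts 1/10 s, in which the tool goes at most 50 mm and 8.59 degrees, less where a joint would pass 70% of its speed; a pose out of reach is approached as far as the arm can. A call with a gripper value outside its range is refused whole. The fingers move at their own pace and stop on an object; "force" is the grip in N (left out, the last holds). Time passes only in rows, so rows that repeat a pose let the fingers close. It gives the time, the measured TCP pose, the force and the opening at its end, in the units of the state.
- state(): the state, without advancing time (a new reading comes with each control period).
- eyes.read_camera(name): name is "scene" or "top" or "wrist"; returns the picture (400x640x3 uint8, red, green, blue); there is no depth.
- eyes.camera_params(name): a dict with "fx", "fy", "cx", "cy" (pixels), "T" (4x4, takes a point from camera to world coordinates). Camera axes: x right, y down, z forward; pixel columns grow to the right and rows downward; lengths in m; the calibration is good to about 2 mm. A picture is of the moment at which its call begins: read the wrist's pose just before it. camera_params takes no time and is no camera call; for the wrist camera it gives the pose at the moment of the call.
- job.finish_job(): hands the job in, once; it reports no verdict.
The state is a dict: "t": time; "qpos": joint angles; "qd": joint speeds; "joint_torque": joint torques, N m; "tool_pos": TCP position; "eef_rot": TCP orientation; "wrist_force": force on the tool from outside, world axes, zero at the start; "moment": the same for the moment, N m; "finger_gap": finger opening in m.
Only numpy, scipy, OpenCV 4.12 (cv2) and the standard library are available. Lean on these libraries where they do the work, as an engineer would, in place of code of your own. Each camera call takes 0.05 s, during which the arm holds its last target. There are 200 camera calls.

## Task

Make up the tappet batch on the dial scale: take tappets from the bench one at a time, seat each fully home in an empty pocket of the scale's tray, let go and read the dial, and stop when the black pointer rests on the green target band. The tray sits loosely, so its pockets lie a few millimetres off and must be felt for: press only lightly, never driving the pointer to the red overload arc, and keep every tappet upright, so that it slides in square and does not tip or tumble in when let go. Tappets not needed stay on the bench, and the tape, the bearing cap and the valve spring are left alone.

Things in the scene. Friction and masses are not known exactly. Their poses are not given: they have to be found in the camera images.
- scale: grey dial scale fixed to the bench; origin at bench level under the tray's nominal centre, z up, x from the tray to the dial behind it, y along the row of pockets. Base 210 x 250 mm (x -55 to +155 mm), top 45 mm above the bench; round dial housing 112 mm across, centred at x = 102 mm, up to 110 mm above the bench
- tray_nominal (a point): nominal centre of the empty tray's top, 108 mm above the bench. Tray: aluminium plate 70 (x) x 226 (y) x 18 mm with four round pockets 43 mm wide, 12 mm deep, 54 mm apart. It is sprung: stays level and sinks 5 mm per newton of load (4.2 mm a tappet), 45 mm at most. Sideways it is loose on its stem but held by friction (12 N to shift it)
- pocket_1 (a point): nominal centre of pocket 1 (of 4) at the empty tray's top surface, reckoned from the scale's base. The true pockets lie up to 6 mm from this along each of the scale's x and y, the same shift for all four, not measured
- pocket_2 (a point): nominal centre of pocket 2 (of 4) at the empty tray's top surface, reckoned from the scale's base. The true pockets lie up to 6 mm from this along each of the scale's x and y, the same shift for all four, not measured
- pocket_3 (a point): nominal centre of pocket 3 (of 4) at the empty tray's top surface, reckoned from the scale's base. The true pockets lie up to 6 mm from this along each of the scale's x and y, the same shift for all four, not measured
- pocket_4 (a point): nominal centre of pocket 4 (of 4) at the empty tray's top surface, reckoned from the scale's base. The true pockets lie up to 6 mm from this along each of the scale's x and y, the same shift for all four, not measured
- pointer (a joint): the dial's black pointer: angle in rad, clockwise seen from above, 0 (pointing to the robot's side) with the tray empty; 125 rad per metre of tray sinking, so about 0.52 rad for each tappet on the tray (0.48 to 0.57, tappets differ); it also moves when the tray is pressed. The red overload arc begins at 5.0 rad (40 mm of sinking, 8 N)
- target_band (a joint): angle of the middle of the green target band on the dial, same zero and direction as the pointer; the band reaches 0.34 rad to either side. It needs two or three tappets
- pointer_tip (a point): tip of the black pointer, 41 mm from the middle of the dial, 7 mm above its face
- band_middle (a point): middle of the green target band, on the dial's face, 43 mm from its middle
- tappet_a_center (a point): centre of a loose grey steel bucket tappet, a plain cylinder 41 mm in diameter and 31 mm high, about 85 g, standing upright on the bench (centre 15.5 mm above its underside); all four are alike
- tappet_b_center (a point): centre of a loose grey steel bucket tappet, a plain cylinder 41 mm in diameter and 31 mm high, about 85 g, standing upright on the bench (centre 15.5 mm above its underside); all four are alike
- tappet_c_center (a point): centre of a loose grey steel bucket tappet, a plain cylinder 41 mm in diameter and 31 mm high, about 85 g, standing upright on the bench (centre 15.5 mm above its underside); all four are alike
- tappet_d_center (a point): centre of a loose grey steel bucket tappet, a plain cylinder 41 mm in diameter and 31 mm high, about 85 g, standing upright on the bench (centre 15.5 mm above its underside); all four are alike
- tape_center (a point): bystander: centre of a stack of yellow tape rolls, 69 mm across, 68 mm high
- cam_cap_center (a point): bystander: centre (half-way up) of a grey bearing cap casting, 46 x 100 x 50 mm
- spring_center (a point): bystander: centre of an upright valve spring, 30 mm across, 51 mm high
Mind the look-alikes: they are no part of the job. Leave any purple or yellow look-alike of the part that bears tappet_a_center alone.

How it is judged:
On the way, in this order (a step that is already met when the one before it is completed fails the run):
1. one tappet sits home in a pocket, let go, and the pointer has settled at its weight ((((horizontal distance between tappet_a_center and pocket_1 below 0.013 m or horizontal distance between tappet_a_center and pocket_2 below 0.013 m or horizontal distance between tappet_a_center and pocket_3 below 0.013 m or horizontal distance between tappet_a_center and pocket_4 below 0.013 m) and z of tappet_a_center in the frame of scale between 0.088 and 0.113 m and angle between tappet_a_center's own z axis and vertical below 0.1 rad) or ((horizontal distance between tappet_b_center and pocket_1 below 0.013 m or horizontal distance between tappet_b_center and pocket_2 below 0.013 m or horizontal distance between tappet_b_center and pocket_3 below 0.013 m or horizontal distance between tappet_b_center and pocket_4 below 0.013 m) and z of tappet_b_center in the frame of scale between 0.088 and 0.113 m and angle between tappet_b_center's own z axis and vertical below 0.1 rad) or ((horizontal distance between tappet_c_center and pocket_1 below 0.013 m or horizontal distance between tappet_c_center and pocket_2 below 0.013 m or horizontal distance between tappet_c_center and pocket_3 below 0.013 m or horizontal distance between tappet_c_center and pocket_4 below 0.013 m) and z of tappet_c_center in the frame of scale between 0.088 and 0.113 m and angle between tappet_c_center's own z axis and vertical below 0.1 rad) or ((horizontal distance between tappet_d_center and pocket_1 below 0.013 m or horizontal distance between tappet_d_center and pocket_2 below 0.013 m or horizontal distance between tappet_d_center and pocket_3 below 0.013 m or horizontal distance between tappet_d_center and pocket_4 below 0.013 m) and z of tappet_d_center in the frame of scale between 0.088 and 0.113 m and angle between tappet_d_center's own z axis and vertical below 0.1 rad)) and value of joint pointer between 0.4 and 0.68 rad and contact force between the fingers and anything else below 0.1 N), for 0.25 s.
2. a second tappet is on the tray, let go, and the pointer has settled at the weight of two (value of joint pointer between 0.9 and 1.22 rad and contact force between the fingers and anything else below 0.1 N), for 0.25 s.
At the end, for the whole second after the job is handed in: The pointer rests on the green band (within 0.34 rad of its middle); every tappet either sits upright and fully home in a pocket of the tray (on the pocket floor, tilted less than 0.1 rad) or is on the bench; all let go (angle between the x axis of pointer_tip and the x axis of band_middle, either way round below 0.34 rad and value of joint pointer above 0.55 rad and (((horizontal distance between tappet_a_center and pocket_1 below 0.013 m or horizontal distance between tappet_a_center and pocket_2 below 0.013 m or horizontal distance between tappet_a_center and pocket_3 below 0.013 m or horizontal distance between tappet_a_center and pocket_4 below 0.013 m) and z of tappet_a_center in the frame of scale between 0.088 and 0.107 m and angle between tappet_a_center's own z axis and vertical below 0.1 rad) or height (world z) of tappet_a_center below 0.03 m) and (((horizontal distance between tappet_b_center and pocket_1 below 0.013 m or horizontal distance between tappet_b_center and pocket_2 below 0.013 m or horizontal distance between tappet_b_center and pocket_3 below 0.013 m or horizontal distance between tappet_b_center and pocket_4 below 0.013 m) and z of tappet_b_center in the frame of scale between 0.088 and 0.107 m and angle between tappet_b_center's own z axis and vertical below 0.1 rad) or height (world z) of tappet_b_center below 0.03 m) and (((horizontal distance between tappet_c_center and pocket_1 below 0.013 m or horizontal distance between tappet_c_center and pocket_2 below 0.013 m or horizontal distance between tappet_c_center and pocket_3 below 0.013 m or horizontal distance between tappet_c_center and pocket_4 below 0.013 m) and z of tappet_c_center in the frame of scale between 0.088 and 0.107 m and angle between tappet_c_center's own z axis and vertical below 0.1 rad) or height (world z) of tappet_c_center below 0.03 m) and (((horizontal distance between tappet_d_center and pocket_1 below 0.013 m or horizontal distance between tappet_d_center and pocket_2 below 0.013 m or horizontal distance between tappet_d_center and pocket_3 below 0.013 m or horizontal distance between tappet_d_center and pocket_4 below 0.013 m) and z of tappet_d_center in the frame of scale between 0.088 and 0.107 m and angle between tappet_d_center's own z axis and vertical below 0.1 rad) or height (world z) of tappet_d_center below 0.03 m) and contact force between the fingers and anything else below 0.1 N); the robot touches nothing.
It fails at once if a tappet tips over or tumbles in (leans more than 0.2 rad) (angle between any of tappet_a_center, tappet_b_center, tappet_c_center, tappet_d_center's own z axis and vertical above 0.2 rad).
It fails at once if the tray is pressed so hard that the pointer reaches the red overload arc (5.0 rad) (value of joint pointer above 5 rad).
It fails at once if the roll stack of yellow tape is moved more than 20 mm (distance of tape_center from where it was at the start of the episode above 0.02 m).
It fails at once if the bearing cap is moved more than 20 mm (distance of cam_cap_center from where it was at the start of the episode above 0.02 m).
It fails at once if the valve spring is moved more than 20 mm (distance of spring_center from where it was at the start of the episode above 0.02 m).
It also fails if it takes over 72 s, if anything falls off the work surface, if the arm or the gripper's body presses on something with over 40 N, if the wrist force passes 120 N, or if a joint passes its speed limit or range.

## Working session

There is one attempt and no reset: what is moved stays moved. The work goes in short steps, Python scripts to look and compute and a tool call to move; the robot and the scene stay as the last step left them, time stands still between calls to the robot, and variables do not carry over. Pictures are saved under pics/ and viewed, about 8 in all and at most 12, crops included, and the job is handed in when it is done.

Besides the shell and the picture viewer there is one more tool, called after "Call:" by a JSON object that holds its "api" and its "payload". play_rows: Moves the arm, as the interface text tells. Its arguments: {"type":"object","properties":{"steps":{"type":"array"},"force":{"type":"number"}},"required":["steps"]}

```bash
mkdir -p pics
python3 - <<'E'
from rig import state, eyes
import cv2, numpy as np
ims=[]
for n in("scene","top"):
    p=eyes.camera_params(n); im=eyes.read_camera(n); cv2.imwrite(f"pics/{n}0.png",im[:,:,::-1]); ims.append(im)
    print(n,p["fx"],p["fy"],p["cx"],p["cy"]); print(np.round(p["T"],4).tolist())
s=state(); print(s["t"],s["tool_pos"],s["eef_rot"],s["wrist_force"],s["finger_gap"])
E
```

```text
scene 457.1770678223164 457.1770678223164 311.54692568563036 201.06435372868432
[[0.8898, -0.3077, 0.3369, 0.0592], [-0.4563, -0.595, 0.6616, -0.8851], [-0.0031, -0.7424, -0.6699, 0.9746], [0.0, 0.0, 0.0, 1.0]]
top 454.3111373904403 454.3111373904403 323.9460229063269 190.88541043313143
[[0.0044, -0.9844, 0.1757, 0.3409], [-1.0, -0.0044, 0.0002, -0.0317], [0.0005, -0.1757, -0.9844, 1.1203], [0.0, 0.0, 0.0, 1.0]]
0.1 [0.19456581 0.59344593 0.17636151] [[-3.78904028e-04 -9.50226819e-01  3.11558739e-01]
 [-1.10922549e-03  3.11558969e-01  9.50226172e-01]
 [-9.99999313e-01  1.44556289e-05 -1.17206676e-03]] [-1.03959915  0.60888656 -1.0873179 ] 0.09178217308458143
```

View pics/top0.png

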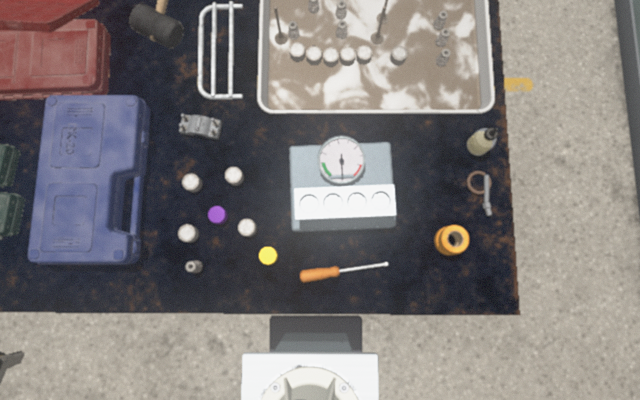

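View pics/scene0.png

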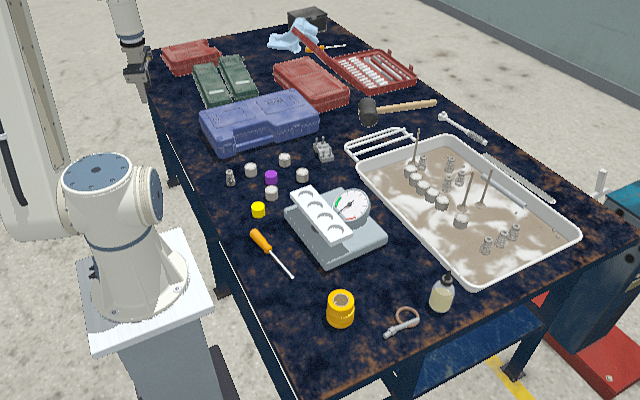

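The top view shows these tappet candidates:
- **Grey-white tappets:** (191,183), (234,176), (188,233) and (247,228).
- **Look-alikes:** purple at (217,214), yellow at (268,256), and grey parts in the far pan at about (297–400,50).
- **Bystanders:** spring at (194,267), cap at (200,125), tape at (452,240).

I'm choosing the four grey-white ones loose on the bench. Next I'll measure them and check the choice in a close crop.

```bash
cat > h.py <<'E'
import numpy as np, cv2
from rig import state, eyes
def ray(p,u,v,z):
    T=np.array(p["T"]); d=T[:3,:3]@np.array([(u-p["cx"])/p["fx"],(v-p["cy"])/p["fy"],1]); o=T[:3,3]
    return o+d*(z-o[2])/d[2]
def pix(p,P):
    T=np.array(p["T"]); c=T[:3,:3].T@(np.asarray(P)-T[:3,3]); return np.array([p["fx"]*c[0]/c[2]+p["cx"],p["fy"]*c[1]/c[2]+p["cy"]])
E
python3 - <<'E'
from h import *
im=cv2.imread("pics/top0.png"); p=eyes.camera_params("top")
hsv=cv2.cvtColor(im,cv2.COLOR_BGR2HSV)
m=((hsv[:,:,1]<60)&(hsv[:,:,2]>120)).astype(np.uint8)
n,l,st,c=cv2.connectedComponentsWithStats(m)
for i in range(1,n):
    if st[i,4]>25 and 120<c[i][1]<290 and 150<c[i][0]<420:print(st[i],c[i].round(1),ray(p,*c[i],.031).round(4))
for name,u,v,z in [("tray",(297,187),0,.108)]: pass
x=[ (297,187),(395,184),(396,217),(298,220)]
for q in x: print("tray",q,ray(p,*q,.108).round(4))
for q in [(309,201),(333,200),(358,199),(382,198)]: print("pk",ray(p,*q,.108).round(4))
c1=cv2.resize(im[110:290,165:300],None,fx=4,fy=4,interpolation=cv2.INTER_CUBIC)[:600]
c2=cv2.resize(im[130:240,280:405],None,fx=5,fy=5,interpolation=cv2.INTER_CUBIC)
cv2.imwrite("pics/c2.png",c2)
cv2.imwrite("pics/c1.png",cv2.resize(im[110:290,165:300],None,fx=3.3,fy=3.3,interpolation=cv2.INTER_CUBIC))
E
python3 -c "
import cv2,numpy as np
a=cv2.resize(cv2.imread('pics/c1.png'),(330,440));b=cv2.resize(cv2.imread('pics/c2.png'),(465,409));b=cv2.copyMakeBorder(b,0,31,0,0,0)
cv2.imwrite('pics/c12.png',np.hstack([a,b]))"
```

```text
[179 115  41  22 597] [199.5 124.6] [0.7023 0.2804 0.031 ]
[ 289  135  108   96 8788] [341.6 184.5] [ 0.5513 -0.0744  0.031 ]
[225 167  17  17 234] [233.  174.7] [0.5747 0.1917 0.031 ]
[182 173  17  17 233] [190.1 181.3] [0.5577 0.2959 0.031 ]
[238 219  18  17 250] [246.2 226.9] [0.4467 0.1548 0.031 ]
[178 224  18  18 248] [186.4 232.6] [0.4324 0.2976 0.031 ]
[186 261  14  11 102] [191.5 265.3] [0.355 0.281 0.031]
[339 262  50  11 179] [363.6 266.8] [ 0.3535 -0.126   0.031 ]
tray (297, 187) [0.5303 0.0297 0.108 ]
tray (395, 184) [ 0.5382 -0.1926  0.108 ]
tray (396, 217) [ 0.4629 -0.1931  0.108 ]
tray (298, 220) [0.4552 0.0263 0.108 ]
pk [0.4983 0.0022 0.108 ]
pk [ 0.5008 -0.052   0.108 ]
pk [ 0.5033 -0.1084  0.108 ]
pk [ 0.5059 -0.1625  0.108 ]
```

View pics/c12.png

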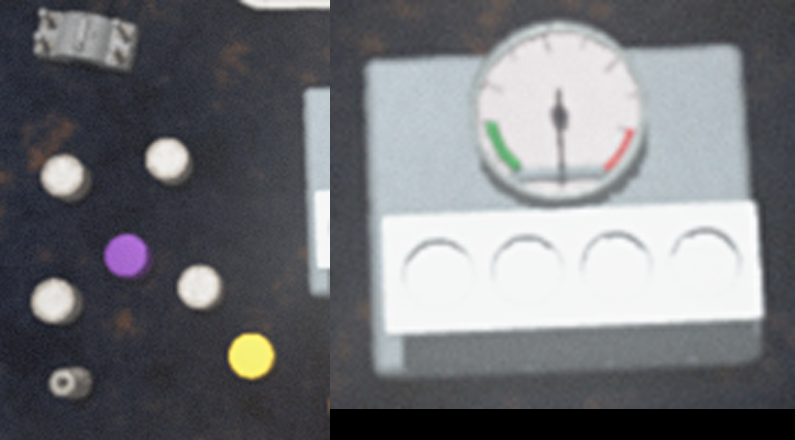

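The crop confirms four plain grey tappets, the purple and yellow look-alikes beside them, and the spring and cap apart from them. The green band runs from about 0.64 to 1.48 rad clockwise, so its middle is about 1.06 rad and two tappets should do. I'll move above the tappets nearest the scale.

Call:
{"api": "play_rows", "payload": {"steps": [0,0,8,0,0,0,-0.3,5,-5,9,0,0,0.36,-0.3,20,-38,9,0,0,0.36,-0.3,20,-38,9,0,0,0.36,-0.3,20,-38,9,0,0,0.36,-0.3,20,-38,9,0,0,0.36,-0.3,20,-38,9,0,0,0.36,-0.3,20,-38,9,0,0,0.36,-0.3,20,-38,9,0,0,0.36,-0.3,20,-38,9,0,0,0.36,-0.3,20,-38,9,0,0,0.36,-0.3,20,-38,9,0,0,0.36,-0.3], "force": 15}}

```text
t: 1.3
tool_pos: [0.3946, 0.213, 0.2662]
eef_rot: [[-0.0, -0.999, -0.041], [-0.001, -0.041, 0.999], [-1.0, 0.0, -0.001]]
wrist_force: [0.1, -0.3, 0.1]
finger_gap: 0.0601
```

Run:
```python
from h import *
s=state(); p=eyes.camera_params("wrist"); im=eyes.read_camera("wrist"); cv2.imwrite("pics/w1.png",im[:,:,::-1])
print(s["t"],s["tool_pos"],s["eef_rot"].round(3) if hasattr(s["eef_rot"],'round') else s["eef_rot"],s["wrist_force"],s["finger_gap"]); print(p["fx"],p["cx"],p["cy"],np.round(p["T"],3).tolist())
```

```text
1.3 [0.39463417 0.2129588  0.26624963] [[-0.    -0.999 -0.041]
 [-0.001 -0.041  0.999]
 [-1.     0.    -0.001]] [ 0.11229879 -0.27806178  0.08446838] 0.0600645646811575
311.5329667967387 324.9122257994487 197.68419655817968 [[-0.042, 0.97, 0.239, 0.327], [0.999, 0.041, 0.01, 0.21], [-0.001, 0.239, -0.971, 0.474], [0.0, 0.0, 0.0, 1.0]]
```

View pics/w1.png

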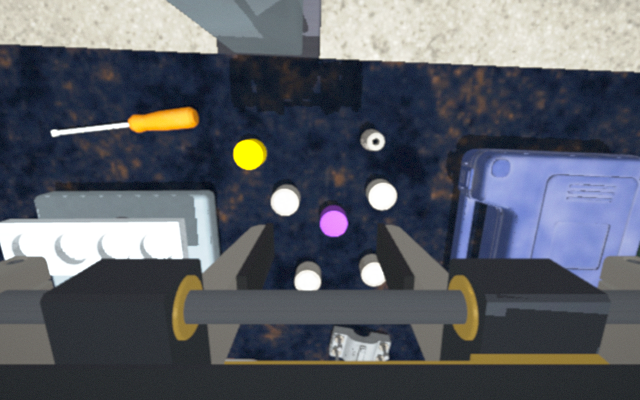

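The wrist view shows two tappet tops in front of the fingers at (285,200) and (381,194), two more at (308,277) and (373,270), and purple at (333,221). I'll measure these, and set up a measurement of the pockets too.

```bash
cat >> h.py <<'E'
def blobs(im,p,z,lo,hi,satmax=50,vmin=180):
    hsv=cv2.cvtColor(im,cv2.COLOR_RGB2HSV); m=((hsv[:,:,1]<satmax)&(hsv[:,:,2]>vmin)).astype(np.uint8)
    for c in cv2.findContours(m,cv2.RETR_EXTERNAL,cv2.CHAIN_APPROX_NONE)[0]:
        a=cv2.contourArea(c)
        if lo<a<hi and len(c)>8:
            (u,v),(d1,d2),_=cv2.fitEllipse(c); print((round(u,1),round(v,1)),"d",round(d1,1),round(d2,1),ray(p,u,v,z).round(4))
E
python3 - <<'E'
from h import *
im=cv2.imread("pics/w1.png")[:,:,::-1].copy(); blobs(im,eyes.camera_params("wrist"),.031,200,2000)
E
```

```text
(357.9, 349.3) d 22.0 46.8 [0.6929 0.2815 0.031 ]
(307.2, 280.2) d 20.1 26.0 [0.57   0.1935 0.031 ]
(372.7, 274.1) d 21.6 24.2 [0.555  0.2951 0.031 ]
(284.5, 201.7) d 26.1 27.3 [0.4444 0.1563 0.031 ]
(382.1, 195.9) d 26.3 27.7 [0.4293 0.2989 0.031 ]
(374.8, 141.3) d 15.8 18.6 [0.3514 0.2817 0.031 ]
(78.2, 130.0) d 4.6 133.1 [ 0.3539 -0.1316  0.031 ]
```

Call:
{"api": "play_rows", "payload": {"steps": [5,-5.7,0,0,0,0,-0.3,5,-5.7,-5,0,0,0,-0.3,5,-5.7,-10,0,0,0,-0.3,5,-5.7,-15,0,0,0,-0.3,5,-5.7,-18,0,0,0,-0.3,5,-5.7,-18,0,0,0,-0.3,5,-5.7,-18,0,0,0,-0.3]}}

```text
t: 2.05
tool_pos: [0.444, 0.1578, 0.0865]
eef_rot: [[-0.002, -0.999, -0.044], [-0.001, -0.044, 0.999], [-1.0, 0.002, -0.001]]
wrist_force: [-0.2, -0.8, 1.0]
finger_gap: 0.0596
```

Run:
```python
from h import *
s=state(); p=eyes.camera_params("wrist"); im=eyes.read_camera("wrist"); cv2.imwrite("pics/w2.png",im[:,:,::-1])
print(s["tool_pos"]); blobs(im,p,.031,300,5000)
```

```text
[0.44396424 0.15778896 0.08648581]
(354.2, 334.4) d 25.8 44.1 [0.5769 0.1924 0.031 ]
(70.5, 250.7) d 52.6 145.6 [ 0.5011 -0.0711  0.031 ]
(182.5, 222.3) d 26.5 88.4 [0.4693 0.0323 0.031 ]
(321.9, 201.3) d 44.8 46.1 [0.4444 0.1552 0.031 ]
(487.0, 192.1) d 42.6 48.6 [0.4297 0.2977 0.031 ]
(484.3, 96.5) d 28.6 58.4 [0.3514 0.2822 0.031 ]
(27.4, 71.6) d 8.0 80.6 [ 0.349  -0.0824  0.031 ]
```

Call:
{"api": "play_rows", "payload": {"steps": [0.05,-0.25,0,0,0,0,-0.3,0.05,-0.25,-3.5,0,0,0,-0.3,0.05,-0.25,-6,0,0,0,-0.3,0.05,-0.25,-7.05,0,0,0,-0.3,0.05,-0.25,-7.05,0,0,0,-0.3,0.05,-0.25,-7.05,0,0,0,-0.3]}}

```text
t: 2.7
tool_pos: [0.4467, 0.1559, 0.0183]
eef_rot: [[0.002, -0.999, -0.044], [0.0, -0.044, 0.999], [-1.0, -0.003, 0.0]]
wrist_force: [-0.6, -0.3, 0.5]
finger_gap: 0.0598
```

Call:
{"api": "play_rows", "payload": {"steps": [0,0,0,0,0,0,1,0,0,0,0,0,0,1,0,0,0,0,0,0,1,0,0,0,0,0,0,1,0,0,0,0,0,0,1]}}

```text
t: 3.2
tool_pos: [0.4467, 0.1559, 0.0185]
eef_rot: [[0.003, -0.999, -0.044], [0.0, -0.044, 0.999], [-1.0, -0.003, 0.0]]
wrist_force: [-0.5, -0.5, 0.1]
finger_gap: 0.0219
```

The opening is 22 mm, narrower than the 41 mm tappet, so something is wrong. I'll look before doing anything else.

Run:
```python
from h import *
s=state(); p=eyes.camera_params("wrist"); im=eyes.read_camera("wrist"); cv2.imwrite("pics/w3.png",im[:,:,::-1])
print(s["t"],s["tool_pos"],s["finger_gap"]); blobs(im,p,.031,300,5000)
sc=eyes.read_camera("scene")[140:230,220:330,::-1]
a=cv2.resize(im[60:340,160:480,::-1],(400,350)); b=cv2.resize(sc,(400,327)); cv2.imwrite("pics/w3b.png",np.hstack([a,cv2.copyMakeBorder(b,0,23,0,0,0)]))
```

```text
3.2 [0.44672604 0.1558774  0.01849845] 0.02186190826235471
(101.7, 343.3) d 44.1 84.4 [ 0.5438 -0.0029  0.031 ]
(135.7, 244.9) d 37.3 95.0 [0.4653 0.0298 0.031 ]
(323.2, 228.6) d 41.8 50.3 [0.4482 0.1548 0.031 ]
(543.2, 210.9) d 54.9 65.8 [0.4296 0.2976 0.031 ]
(550.1, 81.8) d 39.6 90.4 [0.3506 0.2847 0.031 ]
```

View pics/w3b.png

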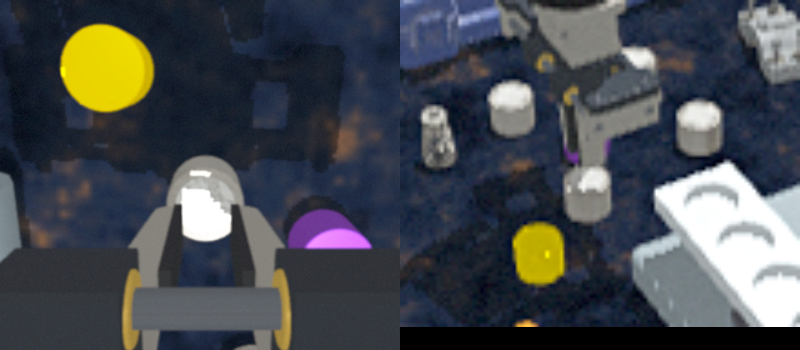

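Run:
```python
from h import *
s=state(); p=eyes.camera_params("wrist"); im=cv2.imread("pics/w3.png")
t=s["tool_pos"]; print("tcp",pix(p,t), "z.031",pix(p,[t[0],t[1],.031]))
hsv=cv2.cvtColor(im,cv2.COLOR_BGR2HSV)
for u in(318,323,328): print(u,[(r,int(hsv[r,u,2]),int(hsv[r,u,1])) for r in range(176,270,4)])
for v in (196,250): pass
print([ (v,ray(p,323,v,.031).round(4)[0],ray(p,323,v,0).round(4)[0]) for v in (186,196,206,216,226,236,246,256)])
t2=eyes.read_camera("top"); pt=eyes.camera_params("top"); cv2.imwrite("pics/top3.png",cv2.cvtColor(t2,cv2.COLOR_RGB2BGR)); blobs(t2,pt,.031,30,600)
q=pix(pt,t).astype(int); print(q)
a=cv2.resize(im[150:290,220:420],(600,420),interpolation=cv2.INTER_CUBIC); cv2.imwrite("pics/w3c.png",a)
```

```text
tcp [324.90264893 220.61336798] z.031 [324.91181153 226.62085484]
318 [(176, 48, 90), (180, 47, 125), (184, 66, 31), (188, 140, 13), (192, 144, 16), (196, 207, 17), (200, 228, 12), (204, 181, 4), (208, 189, 7), (212, 255, 0), (216, 255, 0), (220, 255, 0), (224, 255, 0), (228, 255, 0), (232, 255, 0), (236, 255, 0), (240, 255, 0), (244, 255, 0), (248, 253, 4), (252, 162, 9), (256, 71, 126), (260, 75, 109), (264, 75, 136), (268, 77, 129)]
323 [(176, 46, 144), (180, 45, 113), (184, 87, 3), (188, 143, 14), (192, 143, 14), (196, 209, 18), (200, 237, 10), (204, 171, 6), (208, 197, 5), (212, 255, 0), (216, 255, 0), (220, 255, 0), (224, 255, 0), (228, 255, 0), (232, 255, 0), (236, 255, 0), (240, 255, 0), (244, 255, 0), (248, 254, 2), (252, 208, 7), (256, 72, 135), (260, 73, 126), (264, 73, 143), (268, 72, 128)]
328 [(176, 42, 128), (180, 42, 164), (184, 75, 14), (188, 139, 13), (192, 139, 17), (196, 162, 14), (200, 189, 19), (204, 179, 6), (208, 175, 6), (212, 171, 7), (216, 202, 8), (220, 255, 0), (224, 255, 0), (228, 255, 0), (232, 255, 0), (236, 255, 0), (240, 255, 0), (244, 255, 0), (248,
[... 2496 characters left out ...]
 d 8.3 13.8 [ 0.9114 -0.5717  0.031 ]
(399.9, 50.2) d 13.2 20.0 [ 0.9047 -0.2255  0.031 ]
(309.2, 30.1) d 11.7 21.7 [0.9597 0.0087 0.031 ]
(581.1, 32.3) d 14.1 21.9 [ 0.957  -0.6978  0.031 ]
(284.0, 42.6) d 29.0 45.8 [0.9245 0.0736 0.031 ]
(283.8, 25.6) d 8.7 16.2 [0.9722 0.075  0.031 ]
(420.4, 26.8) d 22.9 32.2 [ 0.9704 -0.2806  0.031 ]
(572.0, 15.4) d 4.6 12.5 [ 1.0047 -0.6783  0.031 ]
(298.4, 12.5) d 5.6 8.9 [1.0095 0.0376 0.031 ]
(451.3, 6.2) d 5.7 17.7 [ 1.0294 -0.3637  0.031 ]
(587.6, 13.2) d 16.0 21.4 [ 1.0111 -0.7198  0.031 ]
(390.3, 4.6) d 7.1 16.8 [ 1.0335 -0.2037  0.031 ]
(332.7, 8.8) d 14.8 26.4 [ 1.0207 -0.0523  0.031 ]
(319.6, 8.1) d 5.2 15.9 [ 1.0224 -0.0178  0.031 ]
[246 227]
```

View pics/w3c.png

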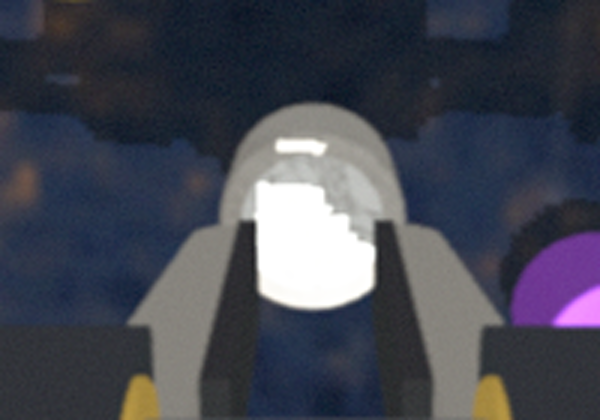

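The pads appear over the tappet's top rather than beside it, and the tappet hasn't moved. I'll hold briefly and check the fingertip height from the scene camera.

Call:
{"api": "play_rows", "payload": {"steps": [0,0,0,0,0,0,1,0,0,0,0,0,0,1]}}

```text
t: 3.55
tool_pos: [0.4465, 0.1558, 0.0183]
eef_rot: [[0.002, -0.999, -0.044], [0.0, -0.044, 0.999], [-1.0, -0.002, 0.0]]
wrist_force: [0.0, -0.4, 0.3]
finger_gap: 0.0003
```

Run:
```python
from h import *
s=state(); t=np.array(s["tool_pos"]); print(t,s["finger_gap"])
p=eyes.camera_params("scene"); im=eyes.read_camera("scene")[:,:,::-1].copy()
for z in (.0185,.031,.06): print(z,pix(p,[t[0],t[1],z]).round(1))
u,v=pix(p,t).astype(int); k=7
c=cv2.resize(im[v-45:v+25,u-45:u+45],None,fx=k,fy=k,interpolation=cv2.INTER_CUBIC)
for z,col in ((.0185,(0,0,255)),(.06,(0,255,0))):
    q=(pix(p,[t[0],t[1],z])-[u-45,v-45]+.5)*k; cv2.circle(c,tuple(int(x) for x in q),3,col,-1)
w=eyes.read_camera("wrist")[:,:,::-1]; c=np.hstack([c,cv2.resize(w[190:290,290:360],(160,490-0))[:490]]) if c.shape[0]==490 else c
cv2.imwrite("pics/s4.png",c); print(c.shape)
```

```text
[0.44654746 0.15583603 0.01825609] 0.0003316951704121328
0.0185 [271.7 192.1]
0.031 [271.4 189.1]
0.06 [270.9 182. ]
(490, 790, 3)
```

View pics/s4.png

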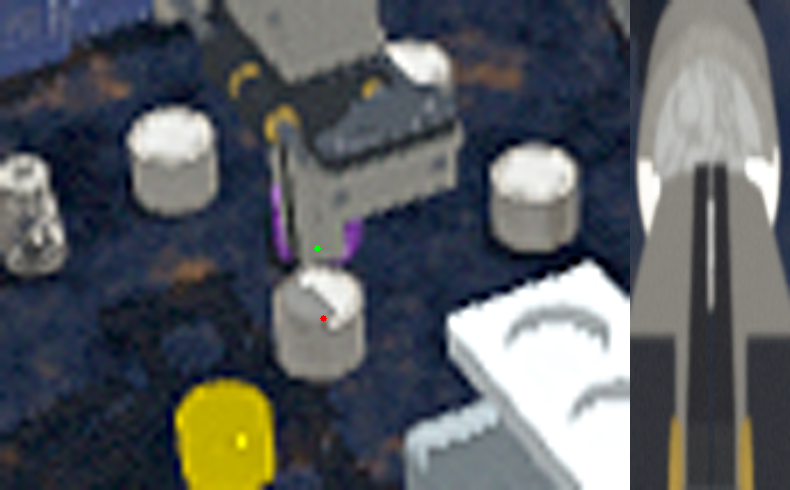

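The fingers closed fully above the tappet (gap 0), and in the scene view the tip at pixel (271,184) is clearly above the tappet top. I'll triangulate the true tip.

Run:
```python
from h import *
def P(p):
    T=np.linalg.inv(np.array(p["T"])); return np.array([[p["fx"],0,p["cx"]],[0,p["fy"],p["cy"]],[0,0,1]])@T[:3]
a,b=eyes.camera_params("scene"),eyes.camera_params("wrist")
for q in ((271.4,184.4),(270,184),(271.4,186)):
    X=cv2.triangulatePoints(P(a),P(b),np.array(q).reshape(2,1),np.array([325.9,223.]).reshape(2,1)); print((X[:3]/X[3]).ravel().round(4))
print(state()["tool_pos"], state()["qpos"])
```

```text
[0.4447 0.1556 0.0494]
[-0.6018  2.0259 -0.9465]
[0.4451 0.1558 0.0429]
[0.4466116  0.15583662 0.01828425] [ 3.33030965e-01  3.48265929e-01  2.08233013e+00 -8.78591073e-04
  7.08744812e-01 -1.28081009e+00]
```

Call:
{"api": "play_rows", "payload": {"steps": [-0.2,-0.05,0.3,0,0,0,-0.3,-0.2,-0.05,0.3,0,0,0,-0.3,-0.2,-0.05,0.3,0,0,0,-0.3,-0.2,-0.05,0.3,0,0,0,-0.3,-0.2,-0.05,0.3,0,0,0,-0.3,-0.2,-0.05,0.3,0,0,0,-0.3,-0.2,-0.05,0,0,0,0,-0.3,-0.2,-0.05,-0.5,0,0,0,-0.3,-0.2,-0.05,-1,0,0,0,-0.3,-0.2,-0.05,-1.4,0,0,0,-0.3,-0.2,-0.05,-1.4,0,0,0,-0.3,-0.2,-0.05,-1.4,0,0,0,-0.3]}}

```text
t: 4.85
tool_pos: [0.4444, 0.1553, 0.0041]
eef_rot: [[0.002, -0.999, -0.044], [0.0, -0.044, 0.999], [-1.0, -0.002, -0.0]]
wrist_force: [0.7, -0.9, -0.1]
finger_gap: 0.0598
```

Run:
```python
from h import *
s=state(); t=np.array(s["tool_pos"]); print(t,s["finger_gap"],s["wrist_force"])
p=eyes.camera_params("scene"); im=eyes.read_camera("scene")[:,:,::-1].copy()
u,v=271,192; k=5
c=cv2.resize(im[v-45:v+25,u-45:u+35],None,fx=k,fy=k,interpolation=cv2.INTER_CUBIC)
w=eyes.read_camera("wrist")[:,:,::-1]; c=np.hstack([c,cv2.resize(w[150:290,250:400],(375,350))])
cv2.imwrite("pics/s5.png",c)
```

```text
[0.4444121  0.15526603 0.00405895] 0.059837513191775625 [ 0.67760935 -0.89846192 -0.11792396]
```

View pics/s5.png

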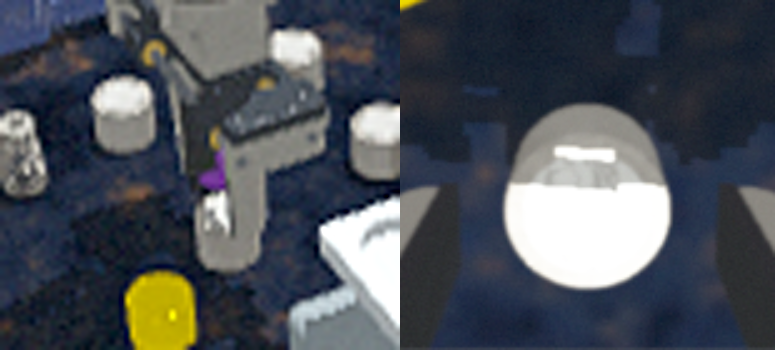

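Now the tips are beside the tappet. I'll estimate their true height, then close.

Run:
```python
from h import *
p=eyes.camera_params("scene")
for z in (0,.01,.02,.03): print(z,[pix(p,[x,y,z]).round(1).tolist() for x,y in((.4345,.1254),(.4345,.108),(.4545,.1254))])
```

```text
0 [[272.4, 203.2], [274.6, 206.5], [278.1, 201.3]]
0.01 [[272.2, 200.9], [274.4, 204.2], [278.0, 198.9]]
0.02 [[272.0, 198.5], [274.2, 201.8], [277.8, 196.6]]
0.03 [[271.8, 196.1], [274.0, 199.4], [277.6, 194.2]]
```

Call:
{"api": "play_rows", "payload": {"steps": [0,0,0,0,0,0,1,0,0,0,0,0,0,1,0,0,0,0,0,0,1,0,0,0,0,0,0,1]}}

```text
t: 5.35
tool_pos: [0.4447, 0.1554, 0.0044]
eef_rot: [[0.003, -0.999, -0.044], [0.0, -0.044, 0.999], [-1.0, -0.003, 0.0]]
wrist_force: [-0.3, -0.7, 0.2]
finger_gap: 0.03
```

Call:
{"api": "play_rows", "payload": {"steps": [0,0,0.3,0,0,0,-0.3,0,0,0.3,0,0,0,-0.3,0,0,0.3,0,0,0,-0.3,0,0,0.3,0,0,0,-0.3,0,0,0.3,0,0,0,-0.3,0,0,0,0,0,0,-0.3,0,0,-0.5,0,0,0,-0.3,0,0,-1,0,0,0,-0.3,0,0,-1.5,0,0,0,-0.3,0,0,-1.5,0,0,0,-0.3,0,0,-1.5,0,0,0,-0.3]}}

```text
t: 6.45
tool_pos: [0.4445, 0.1553, -0.0109]
eef_rot: [[0.002, -0.999, -0.044], [0.0, -0.044, 0.999], [-1.0, -0.002, -0.0]]
wrist_force: [0.1, 0.6, -1.0]
finger_gap: 0.0594
```

Call:
{"api": "play_rows", "payload": {"steps": [0,0,0,0,0,0,1,0,0,0,0,0,0,1,0,0,0,0,0,0,1,0,0,0,0,0,0,1,0,0,0,0,0,0,1]}}

```text
t: 6.95
tool_pos: [0.4447, 0.1554, -0.0107]
eef_rot: [[0.002, -0.999, -0.044], [0.0, -0.044, 0.999], [-1.0, -0.002, 0.0]]
wrist_force: [-0.2, 0.3, 2.0]
finger_gap: 0.0401
```

Gripped at 40 mm. The reported TCP z reads about 28 mm lower than the real tips, so I'll work relative to this pick, with tappet bottom = reported z + 10.7 mm. I'll lift and view the pockets from beside them.

Call:
{"api": "play_rows", "payload": {"steps": [0,0,0.5,0,0,0,1,0,0,3,0,0,0,1,0,0,7,0,0,0,1,0,0,12,0,0,0,1,0,0,17,0,0,0,1,2.5,-3,17,0,0,0,1,4.5,-6,17,0,0,0,1,4.5,-6,17,0,0,0,1,4.5,-6,17,0,0,0,1,4.5,-6,17,0,0,0,1]}}

```text
t: 7.95
tool_pos: [0.4888, 0.0957, 0.1591]
eef_rot: [[0.001, -0.999, -0.044], [0.0, -0.044, 0.999], [-1.0, -0.001, 0.0]]
wrist_force: [-0.3, -0.9, -1.3]
finger_gap: 0.0399
```

Run:
```python
from h import *
s=state(); p=eyes.camera_params("wrist"); im=eyes.read_camera("wrist"); cv2.imwrite("pics/w6.png",im[:,:,::-1])
pt=eyes.camera_params("top"); t=eyes.read_camera("top"); cv2.imwrite("pics/top6.png",t[:,:,::-1])
print(s["tool_pos"],s["finger_gap"],s["wrist_force"])
np.savez("w6.npz",**{k:np.array(v) for k,v in p.items()})
# pocket rims: local contrast
g=cv2.cvtColor(im,cv2.COLOR_RGB2GRAY); print(g[180:340:10,0:300:20])
```

```text
[0.48882692 0.09569076 0.15905331] 0.0399087313290699 [-0.31188797 -0.935922   -1.31858447]
[[227 169 232 235 155 234 237 153 239 238 228 244 242  88 113]
 [225 233 235 233 236 237 235 236 237 240 241 242 240  85 115]
 [227 234 235 233 237 237 235 237 236 232 240 241 244  87 124]
 [235 113 232 237 114 237 234 114 238 235 115 245 184 163 132]
 [233 122 128 236 175 132 236 217 128 239 240 126 244 153 135]
 [232 233 235 238 239 240 241 242 243 245 246 246 246 144  62]
 [ 73 153 154 181 198 194 197 170 206 146 151 187 187  81  20]
 [ 24  27  16  26 157 160 161 116 110 117  76 165 169  78  20]
 [ 24  55  77  19 157 156 169  26  26  28  28  29  94  80  20]
 [ 76  72  73  24 158 159 140  31  26  25  25  31  79  80  24]
 [ 69  71  75  28 155 158  31  23  28  28  28  29  78  79  25]
 [ 73  56  59  44  88  25  34  23  28  27  24  52  60  58  44]
 [ 53  55  53  57  58  29  32  31  31  31  29  95  57  55  57]
 [ 55  53  54  56  55  28  32  32  33  31  31 103  59  59  60]
 [ 56  56  56  52  54  32  32  31  28  30  32  94  55  50  60]
 [ 70  71  72  73   6  23  32  34  34  29  30  91  24  81  29]]
```

View pics/w6.png

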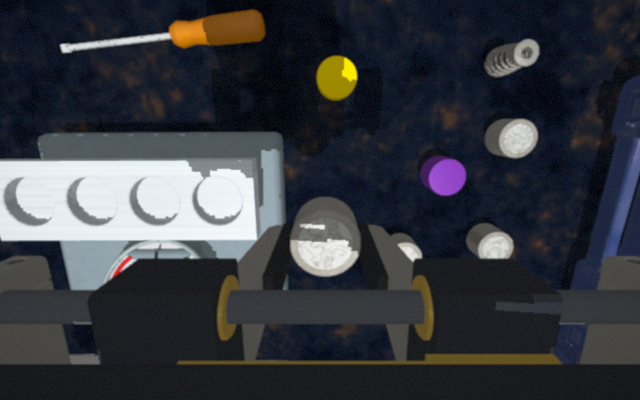

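The wrist view shows the tray's four pockets at about (218,198), (157,199), (95,200) and (35,201), with the tappet held upright. I'll fit the rims.

Run:
```python
from h import *
from scipy.optimize import least_squares
d=np.load("w6.npz"); p={k:d[k] for k in d}
g=cv2.imread("pics/w6.png",0).astype(np.float32)
# rectify tray top plane z=.108 to metric 0.25mm/px:  cols: y, rows: x
z=.108; x0,x1,y0,y1=.455,.545,-.20,.04; r=.00025
X,Y=np.meshgrid(np.arange(x0,x1,r),np.arange(y0,y1,r),indexing="ij")
T=p["T"]; c=np.einsum('ij,jkl->ikl',T[:3,:3].T,np.array([X,Y,0*X+z])-T[:3,3][:,None,None])
mu=(p["fx"]*c[0]/c[2]+p["cx"]).astype(np.float32); mv=(p["fy"]*c[1]/c[2]+p["cy"]).astype(np.float32)
R=cv2.remap(g,mu,mv,cv2.INTER_CUBIC).clip(0,255).astype(np.uint8); R=cv2.GaussianBlur(R,(0,0),3)
cv2.imwrite("pics/rect.png",R)
h=cv2.HoughCircles(R,cv2.HOUGH_GRADIENT,1.2,180,param1=60,param2=12,minRadius=80,maxRadius=92)
for q in h[0][:7]: print("hough x,y",(x0+q[1]*r).round(4),(y0+q[0]*r).round(4),"r mm",q[2]*r*1e3)
# dark crescents
m=((R<215)&(R>60)).astype(np.uint8)
for cn in cv2.findContours(m,cv2.RETR_EXTERNAL,cv2.CHAIN_APPROX_NONE)[0]:
    if cv2.contourArea(cn)>600:
        q=cn[:,0]; print("cres x",x0+q[:,1].min()*r,x0+q[:,1].max()*r,"y",y0+q[:,0].min()*r,y0+q[:,0].max()*r)
```

```text
hough x,y 0.492 0.0033 r mm 21.410002
hough x,y 0.4942 -0.0504 r mm 21.74
hough x,y 0.4996 -0.1576 r mm 21.44
hough x,y 0.4972 -0.1038 r mm 21.710001
cres x 0.455 0.545 y -0.19 0.03975000000000001
```

View pics/rect.png

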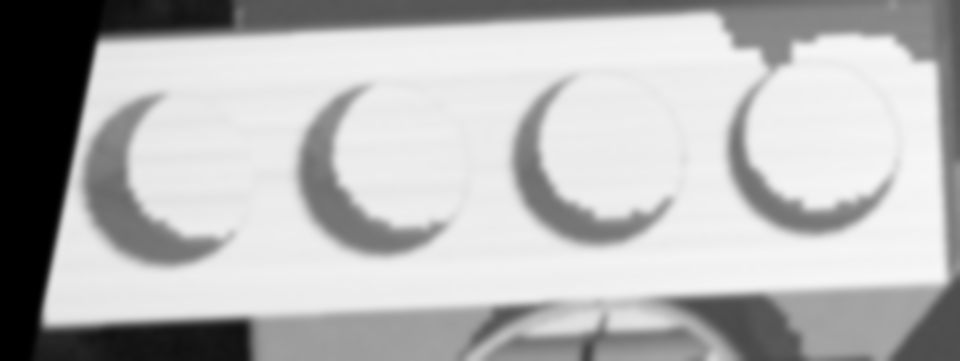

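The rims fit cleanly: Hough radii are 21.4–21.7 mm (21.5 expected) and spacing is 53.7 mm. I'm heading for pocket A at (0.492, 0.0035). Meanwhile I'll write a numeric dial reader.

```bash
cat >> h.py <<'E'
DC=None
def dial(cam,im,C,verbose=True):
    """angle of pointer & green band from an RGB image; C=world dial centre (face)"""
    p=eyes.camera_params(cam); rr=np.arange(.012,.036,.001); th=np.arange(0,2*np.pi,.02)
    ex=np.array([-np.cos(YAW),-np.sin(YAW)]); ey=np.array([-np.sin(YAW),np.cos(YAW)])  # 0 -> -x ; clockwise from above -> +y
    def samp(r,h): 
        P=np.array([[*(C[:2]+rad*(np.cos(t)*ex+np.sin(t)*ey)),h] for t in th for rad in r]); q=np.array([pix(p,a) for a in P],np.float32).reshape(len(th),-1,2)
        return cv2.remap(im,q[:,:,0],q[:,:,1],cv2.INTER_LINEAR)
    g=samp(rr,C[2]+.007).mean(2).mean(1); b=samp(np.arange(.038,.047,.001),C[2]).astype(float)
    gr=(b[:,:,1]-b[:,:,0]).max(1)
    i=np.argmin(g); w=np.clip(np.median(g)-15-g,0,None); near=np.abs((th-th[i]+np.pi)%(2*np.pi)-np.pi)<.3
    a=th[i]+np.sum(w*near*((th-th[i]+np.pi)%(2*np.pi)-np.pi))/max(1e-6,np.sum(w*near))
    G=th[gr>35]
    if verbose: print(cam,"pointer",round(a,3),"min",g[i].round(0),"med",np.median(g).round(0),"band",(G.min().round(2),G.max().round(2)) if len(G) else None)
    return a
YAW=.047
E
python3 - <<'E'
from h import *
p=eyes.camera_params("top"); im=cv2.imread("pics/top0.png"); g=cv2.medianBlur(cv2.cvtColor(im,cv2.COLOR_BGR2GRAY),3)
c=cv2.resize(g[125:195,300:385],None,fx=6,fy=6,interpolation=cv2.INTER_CUBIC)
h=cv2.HoughCircles(c,cv2.HOUGH_GRADIENT,1.5,500,param1=80,param2=20,minRadius=110,maxRadius=170)
for q in h[0][:2]:
    u,v=300+q[0]/6,125+q[1]/6; print((u,v),q[2]/6, ray(p,u,v,.11))
    C=ray(p,u,v,.105)
    dial("top",im[:,:,::-1].copy(),C)
# expected dial centre from tray centre
c0=np.array([.49575,-.0771])+.102*np.array([np.cos(.047),np.sin(.047)]); print("pred",c0)
C=np.array([*c0,.105]); dial("top",im[:,:,::-1].copy(),C)
dial("scene",cv2.imread("pics/scene0.png")[:,:,::-1].copy(),C)
E
```

```text
(np.float32(341.625), np.float32(159.625)) 23.708334 [ 0.59404033 -0.07155573  0.11      ]
top pointer 0.068 min 169.0 med 231.0 band (np.float64(0.68), np.float64(1.46))
pred [ 0.59763736 -0.07230776]
top pointer 0.102 min 166.0 med 231.0 band (np.float64(0.66), np.float64(1.4))
scene pointer 5.433 min 126.0 med 237.0 band (np.float64(0.0), np.float64(6.28))
```

Call:
{"api": "play_rows", "payload": {"steps": [0,0,0,0,0,0,1,0.3,-4.5,0,0,0,0,1,0.3,-9.2,0,0,0,0,1,0.3,-9.2,-2,0,0,0,1,0.3,-9.2,-4.5,0,0,0,1,0.3,-9.2,-4.5,0,0,0,1,0.3,-9.2,-4.5,0,0,0,1,0.3,-9.2,-4.5,0,0,0,1], "force": 25}}

```text
t: 8.85
tool_pos: [0.4926, 0.0045, 0.1151]
eef_rot: [[0.003, -0.999, -0.045], [0.0, -0.045, 0.999], [-1.0, -0.003, 0.0]]
wrist_force: [0.1, 0.4, -0.9]
finger_gap: 0.0392
```

The band reads 0.68–1.44 rad, middle about 1.06, so two tappets are needed. I'll lower gently into pocket A.

Call:
{"api": "play_rows", "payload": {"steps": [-0.06,-0.1,0,0,0,0,1,-0.06,-0.1,-0.6,0,0,0,1,-0.06,-0.1,-1.2,0,0,0,1,-0.06,-0.1,-1.6,0,0,0,1,-0.06,-0.1,-1.8,0,0,0,1,-0.06,-0.1,-2.0,0,0,0,1,-0.06,-0.1,-2.2,0,0,0,1,-0.06,-0.1,-2.4,0,0,0,1,-0.06,-0.1,-2.4,0,0,0,1,-0.06,-0.1,-2.4,0,0,0,1,-0.06,-0.1,-2.4,0,0,0,1]}}

```text
t: 9.95
tool_pos: [0.4921, 0.0035, 0.0912]
eef_rot: [[0.003, -0.999, -0.045], [0.0, -0.045, 0.999], [-1.0, -0.003, 0.0]]
wrist_force: [-0.2, -0.0, -0.5]
finger_gap: 0.0392
```

```bash
cat > look.py <<'E'
from h import *; import sys
C=np.array([.5955,-.072,.105]); s=state(); n=sys.argv[1]
print(s["t"],np.round(s["tool_pos"],4),np.round(s["wrist_force"],1),round(s["finger_gap"],4))
for k in ("top","wrist"):
    im=eyes.read_camera(k); cv2.imwrite(f"pics/{k}{n}.png",im[:,:,::-1]); dial(k,im,C)
E
python3 look.py 7
```

```text
9.95 [0.4921 0.0035 0.0912] [-0.2 -0.  -0.5] 0.0392
top pointer 5.94 min 182.0 med 228.0 band None
wrist pointer 3.02 min 23.0 med 30.0 band None
```

Run:
```python
from h import *
s=eyes.read_camera("scene"); cv2.imwrite("pics/scene7.png",s[:,:,::-1])
a=cv2.imread("pics/top7.png")[130:230,275:400]; b=cv2.imread("pics/wrist7.png")[120:340,150:500]; c=s[175:280,270:400,::-1]
cv2.imwrite("pics/v7.png",np.vstack([np.hstack([cv2.resize(a,(400,300),interpolation=2),cv2.resize(c,(400,300),interpolation=2)]),cv2.copyMakeBorder(cv2.resize(b,(470,296)),0,0,0,330,0)]))
```

```text
(no output)
```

View pics/v7.png

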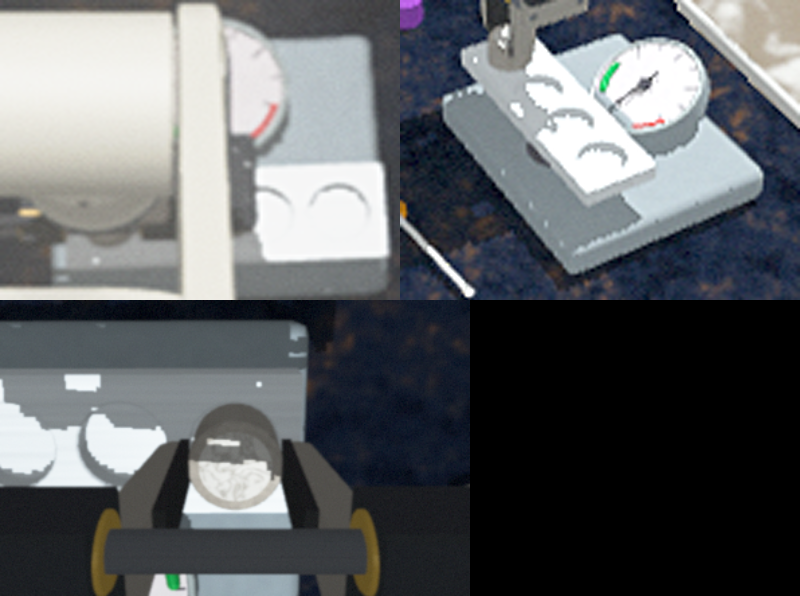

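The scene view shows the dial unobstructed, with the pointer apparently still near zero. I'll make the scene dial reader work, comparing against the empty-tray picture.

```bash
cat > sd.py <<'E'
from h import *; import sys
def sdial(im,C=np.array([.5955,-.072,.106])):
    p=eyes.camera_params("scene"); 
    # blackness, face patch: rectify dial plane 0.5mm/px, rows= -x.., cols=y
    N=121; k=(np.arange(N)-60)*.001
    A,B=np.meshgrid(k,k,indexing="ij"); e0=np.array([-np.cos(YAW),-np.sin(YAW)]); e1=np.array([-np.sin(YAW),np.cos(YAW)])
    q=np.array([[pix(p,[*(C[:2]+a*e0+b*e1),C[2]]) for b in k] for a in k],np.float32)
    return cv2.remap(im,q[:,:,0],q[:,:,1],cv2.INTER_LINEAR)
def read(im,v=True):
    R=sdial(im); hsv=cv2.cvtColor(R,cv2.COLOR_RGB2HSV).astype(int)
    gm=(hsv[:,:,0]>45)&(hsv[:,:,0]<85)&(hsv[:,:,1]>90); 
    rm=((hsv[:,:,0]<8)|(hsv[:,:,0]>172))&(hsv[:,:,1]>90)
    yy,xx=np.indices(gm.shape)
    d=(hsv[:,:,2]<130)&(np.hypot(yy-60,xx-60)<46)
    n,l,st,c=cv2.connectedComponentsWithStats(d.astype(np.uint8)); 
    for nm,m in (("green",gm),("red",rm)): 
        if m.sum(): print(nm,m.sum(),"ctr(a,b)",(yy[m].mean()-60).round(1),(xx[m].mean()-60).round(1))
    i=1+np.argmax(st[1:,4]) if n>1 else 0; m=l==i; print("dark",m.sum(),"ctr",(c[i][::-1]-60).round(1), "tip", *(lambda P:[P[np.argmax(np.hypot(*P.T))]])(np.argwhere(m)-60))
    return R
if __name__=="__main__":
    for f in sys.argv[1:]:
        if f=="live":
            im=eyes.read_camera("scene"); cv2.imwrite("pics/scene_%d.png"%(state()["t"]*100),im[:,:,::-1])
        else: im=cv2.imread(f)[:,:,::-1].copy()
        R=read(im); cv2.imwrite("pics/R_%s.png"%f.split("/")[-1].replace(".png",""),R[:,:,::-1])
E
python3 sd.py pics/scene0.png pics/scene7.png; python3 -c "
import cv2;R=cv2.imread('pics/R_scene0.png',0)
for r in R[::5,::5]: print(' '.join('%3d'%x for x in r))"
```

```text
green 296 ctr(a,b) 35.1 11.8
red 5 ctr(a,b) 17.8 -58.6
dark 147 ctr [ 11.7 -14.5] tip [ 17 -21]
green 289 ctr(a,b) 35.1 11.7
red 1 ctr(a,b) 52.0 -60.0
dark 124 ctr [ 11.4 -14.4] tip [ 17 -21]
 53  49  46  47  53  51  67  71  62  53  48  54  45  34  42  49  43  45  43  47  42  35  31  39  43
 49  58  48  53  51  53  60  68  57  49  58  76  89 122 120  98  76  40  47  39  37  40  40  45  46
 70  65  44  52  45  45  54  79 116 177 208 192 186 190 189 201 180 135  48  35  44  40  37  43  45
 71  71  56  51  52  73 137 210 229 197 231 232 231 229 222 225 190 185 117  82  34  46  33  37  42
 73  80  55  83 142 189 207 225 209 229 245 245 248 207 245 253 224 207 168 162  55  34  33  45  41
 76  73 131 157 188 206 249 246 236 243 242 242 232 221 246 245 243 217 180 170 128  29  35  43  49
 79 135 157 192 236 246 245 244 244 243 243 242 232 244 243 243 239 219 222 181 118  56  29  46  44
137 148 213 204 225 248 244 244 242 242 242 242 243 242 242 241 242 244 242 205 145  38  39  48  48
143 171 230 230 214 235 244 242 242 242 242 243 243 243 242 242 240 242 246 206 184  85  41  49  48
149 211 
[... 891 characters left out ...]

238 246 245 244 242 242 246 228 164 201 245 241 242 244 229 133 177 203 201 199 199 197 199 204 179
239 247 245 243 243 243 246 223 166 244 242 242 243 239 160 159 212 211 195 197 199 197 200 201 195
212 246 243 243 243 244 231 213 166 241 243 243 244 129 151 192 217 196 198 197 197 198 198 201 186
190 241 245 244 245 246 248 142 191 248 245 244 166 155 190 224 196 197 198 196 198 197 196 202 188
173 215 224 222 224 230 203 171 234 232 232 152 116 218 239 192 195 195 196 196 196 195 197 202 190
177 194 193 191 192 184 140 138 191 191 194 184 192 214 191 194 196 197 195 196 196 196 197 200 187
188 174 168 165 170 161 126 173 168 161 160 170 241 167 191 190 192 191 195 194 198 197 196 200 188
```

The pointer hasn't moved between the empty picture and now, though the tappet's bottom is about 6 mm below the tray top, so it is inside the pocket. I'll lower to the floor and fix the reader's dial height.

Call:
{"api": "play_rows", "payload": {"steps": [0,0,-0.2,0,0,0,1,0,0,-0.4,0,0,0,1,0,0,-0.6,0,0,0,1,0,0,-0.6,0,0,0,1,0,0,-0.6,0,0,0,1]}}

```text
t: 10.6
tool_pos: [0.492, 0.0035, 0.0851]
eef_rot: [[0.003, -0.999, -0.045], [0.0, -0.045, 0.999], [-1.0, -0.003, 0.0]]
wrist_force: [0.1, -0.0, -0.5]
finger_gap: 0.0395
```

```bash
python3 - <<'E'
import re
s=open("sd.py").read()
s=s.replace("C=np.array([.5955,-.072,.106])","C=np.array([.597,-.0718,ZH])").replace("import sys\n","import sys\nZH=.095\n",1)
open("sd.py","w").write(s)
from h import *
p=eyes.camera_params("scene")
e0=np.array([-np.cos(YAW),-np.sin(YAW)]); e1=np.array([-np.sin(YAW),np.cos(YAW)])
hub=pix(p,[*(np.array([.5955,-.072])+.012*e0-.0145*e1),.106]); print(hub)
for z in (.106,.1,.095,.09,.085,.08): print(z,ray(p,*hub,z).round(4))
E
python3 sd.py pics/scene0.png live
```

```text
[349.12099967 204.06095525]
0.106 [ 0.5842 -0.087   0.106 ]
0.1 [ 0.5878 -0.0815  0.1   ]
0.095 [ 0.5908 -0.0769  0.095 ]
0.09 [ 0.5939 -0.0723  0.09  ]
0.085 [ 0.5969 -0.0678  0.085 ]
0.08 [ 0.5999 -0.0632  0.08  ]
green 305 ctr(a,b) 29.8 21.8
red 73 ctr(a,b) 30.2 -54.7
dark 152 ctr [ 6.  -4.8] tip [15 -7]
green 300 ctr(a,b) 29.7 21.7
red 60 ctr(a,b) 30.4 -55.1
dark 131 ctr [ 6.8 -5.1] tip [15 -7]
```

Call:
{"api": "play_rows", "payload": {"steps": [0,0,-0.1,0,0,0,1,0,0,-0.2,0,0,0,1,0,0,-0.2,0,0,0,1,0,0,-0.2,0,0,0,-0.1,0,0,-0.2,0,0,0,-0.2,0,0,-0.2,0,0,0,-0.3,0,0,-0.2,0,0,0,-0.3]}}

```text
t: 11.35
tool_pos: [0.4922, 0.0035, 0.0832]
eef_rot: [[0.003, -0.999, -0.045], [0.0, -0.045, 0.999], [-1.0, -0.003, 0.0]]
wrist_force: [0.6, 0.5, -0.2]
finger_gap: 0.0597
```

```bash
cat > sd.py <<'E'
from h import *; import sys
def read(im,C=np.array([.5945,-.0715])):
    p=eyes.camera_params("scene"); th=np.arange(-.5,5.6,.02)
    e0=np.array([-np.cos(YAW),-np.sin(YAW)]); e1=np.array([-np.sin(YAW),np.cos(YAW)])
    def S(r,z,t): 
        q=np.array([[pix(p,[*(C+x*(np.cos(a)*e0+np.sin(a)*e1)),z]) for x in r] for a in t],np.float32)
        return cv2.remap(im,q[:,:,0],q[:,:,1],cv2.INTER_LINEAR).astype(float)
    g=S(np.arange(.018,.037,.001),.089,th).mean(2).mean(1); b=S(np.arange(.040,.047,.001),.082,th)
    i=np.argmin(g); near=abs(th-th[i])<.25; w=np.clip(np.median(g)-20-g,0,None)*near
    G=th[(b[:,:,1]-b[:,:,0]).max(1)>60]; R=th[(b[:,:,0]-b[:,:,1]).max(1)>60]
    print("pointer",round((w*th).sum()/max(w.sum(),1e-9),3),"dark",g[i].round(),"med",np.median(g).round(),"green",(G.min().round(2),G.max().round(2)) if len(G) else None,"red",(R.min().round(2),R.max().round(2)) if len(R) else None)
for f in sys.argv[1:]:
    if f=="live":
        im=eyes.read_camera("scene"); s=state(); cv2.imwrite("pics/scene_%d.png"%(s["t"]*100),im[:,:,::-1]); print(s["t"],np.round(s["tool_pos"],4),s["finger_gap"],np.round(s["wrist_force"],1))
    else: im=cv2.imread(f)[:,:,::-1].copy()
    read(im)
E
python3 sd.py pics/scene0.png pics/scene7.png live
```

```text
pointer -0.246 dark 152.0 med 243.0 green (np.float64(0.46), np.float64(1.58)) red (np.float64(4.92), np.float64(5.06))
pointer -0.244 dark 163.0 med 254.0 green (np.float64(0.46), np.float64(1.58)) red (np.float64(4.92), np.float64(5.06))
11.4 [0.4922 0.0034 0.0832] 0.05955800515704584 [ 0.5  0.5 -0.6]
pointer 0.234 dark 186.0 med 254.0 green (np.float64(0.44), np.float64(1.58)) red (np.float64(4.92), np.float64(5.06))
```

Tappet 1 has been let go and the pointer moved +0.48 rad. Raising and moving to the next tappet near (0.575, 0.192).

Call:
{"api": "play_rows", "payload": {"steps": [0,0,0.5,0,0,0,-0.3,0,0,2,0,0,0,-0.3,0,0,5,0,0,0,-0.3,0,0,8,0,0,0,-0.3,3,5,8,0,0,0,-0.3,6,10,8,0,0,0,-0.3,8.2,15,8,0,0,0,-0.3,8.2,18.9,4,0,0,0,-0.3,8.2,18.9,0,0,0,0,-0.3,8.2,18.9,-2.3,0,0,0,-0.3,8.2,18.9,-2.3,0,0,0,-0.3,8.2,18.9,-2.3,0,0,0,-0.3]}}

```text
t: 12.6
tool_pos: [0.5742, 0.1923, 0.0608]
eef_rot: [[0.002, -0.999, -0.046], [-0.0, -0.046, 0.999], [-1.0, -0.002, -0.0]]
wrist_force: [0.4, -0.0, 0.5]
finger_gap: 0.0597
```

```bash
python3 sd.py live
python3 - <<'E'
from h import *
p=eyes.camera_params("wrist"); im=eyes.read_camera("wrist"); cv2.imwrite("pics/w9.png",im[:,:,::-1]); print(state()["tool_pos"]); blobs(im,p,.031,900,5000)
print("all grey:"); blobs(im,p,.031,900,5000,40,150)
E
```

```text
12.65 [0.5751 0.1924 0.0618] 0.05963800413617049 [ 0.4 -0.7 -0.5]
pointer 0.261 dark 183.0 med 249.0 green (np.float64(0.44), np.float64(1.58)) red (np.float64(4.92), np.float64(5.06))
[0.57554867 0.19240719 0.06230837]
(392.7, 341.7) d 36.9 53.1 [0.696  0.2586 0.031 ]
(324.7, 205.1) d 48.6 50.5 [0.5724 0.1922 0.031 ]
(457.7, 189.5) d 47.7 53.1 [0.555  0.2957 0.031 ]
(487.0, 19.3) d 46.9 62.3 [0.4345 0.2978 0.031 ]
all grey:
(394.3, 342.4) d 37.3 59.7 [0.6966 0.2601 0.031 ]
(324.6, 205.0) d 49.3 51.0 [0.5724 0.1921 0.031 ]
(457.6, 189.4) d 48.5 53.7 [0.5548 0.2956 0.031 ]
(486.5, 19.8) d 48.1 63.3 [0.4348 0.2975 0.031 ]
```

Call:
{"api": "play_rows", "payload": {"steps": [-0.28,0,-1,0,0,0,-0.3,-0.28,0,-3,0,0,0,-0.3,-0.28,0,-5,0,0,0,-0.3,-0.28,0,-6.5,0,0,0,-0.3,-0.28,0,-7.3,0,0,0,-0.3,-0.28,0,-7.3,0,0,0,-0.3,-0.28,0,-7.3,0,0,0,-0.3,-0.28,0,-7.3,0,0,0,-0.3]}}

```text
t: 13.5
tool_pos: [0.5735, 0.1926, -0.0098]
eef_rot: [[0.007, -0.999, -0.045], [0.001, -0.045, 0.999], [-1.0, -0.007, 0.001]]
wrist_force: [0.3, -0.5, 0.7]
finger_gap: 0.0603
```

Call:
{"api": "play_rows", "payload": {"steps": [0,0,0,0,0,0,1,0,0,0,0,0,0,1,0,0,0,0,0,0,1,0,0,0,0,0,0,1,0,0,0,0,0,0,1]}}

```text
t: 14.0
tool_pos: [0.5738, 0.1928, -0.0094]
eef_rot: [[0.008, -0.999, -0.045], [0.002, -0.045, 0.999], [-1.0, -0.008, 0.001]]
wrist_force: [-0.4, 0.6, 5.0]
finger_gap: 0.039
```

Call:
{"api": "play_rows", "payload": {"steps": [0,0,0.5,0,0,0,1,0,0,3,0,0.008,0,1,0,0,7,0,0.008,0,1,0,0,12,0,0.008,0,1,0,0,17,0,0.008,0,1,-3,-4,17,0,0.008,0,1,-6,-7,17,0,0.008,0,1,-8.5,-9.7,17,0,0.008,0,1,-8.5,-9.7,17,0,0.008,0,1,-8.5,-9.7,17,0,0.008,0,1,-8.5,-9.7,17,0,0.008,0,1]}}

```text
t: 15.1
tool_pos: [0.4898, 0.0963, 0.1609]
eef_rot: [[0.001, -0.999, -0.045], [0.002, -0.045, 0.999], [-1.0, -0.001, 0.002]]
wrist_force: [-0.0, 0.4, 0.1]
finger_gap: 0.0389
```

Run:
```python
from h import *
s=state(); im=eyes.read_camera("wrist"); cv2.imwrite("pics/w10.png",im[:,:,::-1]); print(s["tool_pos"],s["finger_gap"],np.round(s["eef_rot"],3).tolist())
for f in("pics/w6.png","pics/w10.png"):
    g=cv2.imread(f,0); hsv=cv2.cvtColor(cv2.imread(f),cv2.COLOR_BGR2HSV)
    print(f,"col rows",[int(x) for x in g[262:286,326]],"top",[int(x) for x in g[192:204,326]])
    # correlate tappet region against w6
    roi=g[190:285,295:358]
    if f.endswith("w6.png"): ref=roi.astype(np.float32)
    else: print("shift",cv2.phaseCorrelate(ref,roi.astype(np.float32),cv2.createHanningWindow(ref.shape[::-1],cv2.CV_32F)))
```

```text
[0.48981422 0.09633694 0.1608586 ] 0.0388685066043129 [[0.001, -0.999, -0.045], [0.002, -0.045, 0.999], [-1.0, -0.001, 0.002]]
pics/w6.png col rows [212, 218, 219, 218, 215, 213, 216, 204, 190, 185, 185, 178, 177, 166, 111, 49, 23, 30, 24, 29, 34, 24, 24, 26] top [22, 12, 17, 26, 42, 72, 80, 85, 83, 85, 85, 84]
pics/w10.png col rows [223, 221, 220, 223, 217, 194, 181, 183, 185, 188, 176, 125, 62, 24, 28, 20, 34, 27, 29, 20, 28, 31, 28, 26] top [15, 23, 45, 72, 86, 79, 83, 85, 82, 82, 78, 76]
shift ((7.483478010935386, -3.174770411165383), 0.08145953218142192)
```

The second tappet sits about 1.1 mm toward −x in the grip compared with the first. I'll compensate: tool target for the far pocket D is (0.5007, −0.158).

Call:
{"api": "play_rows", "payload": {"steps": [0.3,-4.5,0,0,0,0,1,0.5,-9,0,0,0,0,1,0.7,-13.5,0,0,0,0,1,0.9,-18,0,0,0,0,1,1.1,-22.5,0,0,0,0,1,1.1,-25.4,0,0,0,0,1,1.1,-25.4,-2,0,0,0,1,1.1,-25.4,-4.5,0,0,0,1,1.1,-25.4,-4.5,0,0,0,1,1.1,-25.4,-4.5,0,0,0,1,1.1,-25.4,-4.5,0,0,0,1]}}

```text
t: 16.25
tool_pos: [0.5019, -0.1573, 0.1166]
eef_rot: [[0.001, -0.999, -0.046], [0.002, -0.046, 0.999], [-1.0, -0.001, 0.002]]
wrist_force: [0.8, 1.0, -0.3]
finger_gap: 0.0391
```

```bash
python3 sd.py live
cat > pk.py <<'E'
from h import *
# neighbouring pocket (C) rim on the sunk tray + tappet A check from wrist view
p=eyes.camera_params("wrist"); im=eyes.read_camera("wrist"); cv2.imwrite("pics/w11.png",im[:,:,::-1]); g=im.mean(2).astype(np.float32)
z=.1038; x0,x1,y0,y1=.455,.545,-.14,.04; r=.00025
X,Y=np.meshgrid(np.arange(x0,x1,r),np.arange(y0,y1,r),indexing="ij"); T=np.array(p["T"])
c=np.einsum('ij,jkl->ikl',T[:3,:3].T,np.array([X,Y,0*X+z])-T[:3,3][:,None,None])
R=cv2.remap(g,(p["fx"]*c[0]/c[2]+p["cx"]).astype(np.float32),(p["fy"]*c[1]/c[2]+p["cy"]).astype(np.float32),cv2.INTER_CUBIC).clip(0,255).astype(np.uint8)
h=cv2.HoughCircles(cv2.GaussianBlur(R,(0,0),3),cv2.HOUGH_GRADIENT,1.2,180,param1=60,param2=12,minRadius=78,maxRadius=94)
if h is not None:
    for q in h[0][:4]: print("x,y",(x0+q[1]*r).round(4),(y0+q[0]*r).round(4),"r",q[2]*r*1e3)
E
python3 pk.py
```

```text
16.3 [ 0.5019 -0.1574  0.1168] 0.03896559260147117 [-0.3 -0.1 -0.5]
pointer 3.367 dark 51.0 med 115.0 green None red (np.float64(4.92), np.float64(5.06))
x,y 0.4974 0.021 r 21.66
x,y 0.4944 -0.0498 r 21.360003
x,y 0.4972 -0.1036 r 21.300001
x,y 0.5428 -0.1126 r 21.240002
```

Call:
{"api": "play_rows", "payload": {"steps": [-0.1,-0.02,0,0,0,0,1,-0.1,-0.02,-0.6,0,0,0,1,-0.1,-0.02,-1.2,0,0,0,1,-0.1,-0.02,-1.7,0,0,0,1,-0.1,-0.02,-2,0,0,0,1,-0.1,-0.02,-2.2,0,0,0,1,-0.1,-0.02,-2.4,0,0,0,1,-0.1,-0.02,-2.6,0,0,0,1,-0.1,-0.02,-2.8,0,0,0,1,-0.1,-0.02,-2.8,0,0,0,1,-0.1,-0.02,-2.8,0,0,0,1]}}

```text
t: 17.45
tool_pos: [0.5008, -0.1576, 0.0888]
eef_rot: [[0.002, -0.999, -0.046], [0.001, -0.046, 0.999], [-1.0, -0.002, 0.001]]
wrist_force: [-1.1, -0.9, -0.9]
finger_gap: 0.0394
```

```bash
sed -i 's/(.5955|\[.5955,-.072,.105\]/X/; s/C=np.array(X)/C=np.array([.5945,-.0715,.082])/' look.py; grep -n "^C=" look.py; sed -i 's/^C=.*; s=state/C=np.array([.5945,-.0715,.082]); s=state/' look.py; python3 look.py 12; python3 pk.py
python3 - <<'E'
from h import *
im=cv2.imread("pics/top0.png")[:,:,::-1].copy(); dial("top",im,np.array([.5945,-.0715,.082]))
E
```

```text
2:C=np.array([.5955,-.072,.105]); s=state(); n=sys.argv[1]
17.45 [ 0.5008 -0.1576  0.0888] [-1.1 -0.9 -0.9] 0.0394
top pointer 0.511 min 139.0 med 229.0 band (np.float64(0.76), np.float64(1.6))
wrist pointer 0.067 min 28.0 med 47.0 band None
x,y 0.4942 -0.0492 r 21.21
x,y 0.4984 0.024 r 21.990002
x,y 0.4966 -0.1029 r 21.750002
x,y 0.5388 -0.0381 r 21.930002
top pointer 6.288 min 165.0 med 231.0 band (np.float64(0.76), np.float64(1.6))
```

The top dial reader now gives 0.00 for the empty tray and 0.51 now. That is one tappet's weight with no extra press, so the second is inside the pocket. I'll lower home and release.

Call:
{"api": "play_rows", "payload": {"steps": [0,0,-0.2,0,0,0,1,0,0,-0.4,0,0,0,1,0,0,-0.6,0,0,0,1,0,0,-0.8,0,0,0,1,0,0,-0.8,0,0,0,1,0,0,-0.8,0,0,0,1,0,0,-0.8,0,0,0,-0.1,0,0,-0.8,0,0,0,-0.2,0,0,-0.8,0,0,0,-0.3,0,0,-0.8,0,0,0,-0.3,0,0,-0.8,0,0,0,-0.3]}}

```text
t: 18.7
tool_pos: [0.5009, -0.1577, 0.081]
eef_rot: [[0.002, -0.999, -0.046], [0.001, -0.046, 0.999], [-1.0, -0.002, 0.001]]
wrist_force: [-0.3, -0.2, 0.3]
finger_gap: 0.0598
```

```bash
python3 look.py 13
```

```text
18.7 [ 0.5009 -0.1577  0.081 ] [-0.3 -0.2  0.3] 0.0598
top pointer 1.035 min 155.0 med 229.0 band (np.float64(0.76), np.float64(1.6))
wrist pointer 1.508 min 26.0 med 50.0 band None
```

The pointer reads 1.035 and the fingers are open. I'll retreat and take a final look.

Call:
{"api": "play_rows", "payload": {"steps": [0,0,0.5,0,0,0,-0.3,0,0,2,0,0,0,-0.3,0,0,6,0,0,0,-0.3,0,0,10,0,0,0,-0.3,-3,0,15,0,0,0,-0.3,-8,0,17,0,0,0,-0.3,-12,5,17,0,0,0,-0.3,-12,10,17,0,0,0,-0.3,-12,15,17,0,0,0,-0.3,-12,20,17,0,0,0,-0.3,-12,25,17,0,0,0,-0.3,-12,30,17,0,0,0,-0.3]}}

```text
t: 20.0
tool_pos: [0.3805, 0.1284, 0.2517]
eef_rot: [[0.004, -0.999, -0.046], [0.002, -0.046, 0.999], [-1.0, -0.004, 0.002]]
wrist_force: [0.7, -0.4, -0.6]
finger_gap: 0.0603
```

Call:
{"api": "play_rows", "payload": {"steps": [-2,6,0,0,0,0,-0.3,-2,10,0,0,0,0,-0.3,-2,10,0,0,0,0,-0.3,-2,10,0,0,0,0,-0.3,-2,10,0,0,0,0,-0.3]}}

```text
t: 20.5
tool_pos: [0.3604, 0.2275, 0.2518]
eef_rot: [[0.004, -0.999, -0.046], [0.001, -0.046, 0.999], [-1.0, -0.004, 0.001]]
wrist_force: [1.0, 0.4, -0.6]
finger_gap: 0.06
```

```bash
python3 look.py 14; python3 sd.py live
python3 - <<'E'
import cv2,numpy as np,glob
t=cv2.imread("pics/top14.png")[120:245,275:410]; f=sorted(glob.glob("pics/scene_*.png"),key=lambda s:int(s.split("_")[1][:-4]))[-1]; s=cv2.imread(f)[165:285,275:400]
cv2.imwrite("pics/v14.png",np.hstack([cv2.resize(t,(400,380),interpolation=2),cv2.resize(s,(400,380),interpolation=2)]))
E
```

```text
20.5 [0.3604 0.2275 0.2518] [ 1.   0.4 -0.6] 0.06
top pointer 1.041 min 142.0 med 219.0 band (np.float64(0.76), np.float64(1.6))
wrist pointer 3.88 min 51.0 med 53.0 band None
20.65 [0.3608 0.2271 0.2518] 0.05956530153440036 [0.1 0.3 0.5]
pointer 0.921 dark 151.0 med 248.0 green (np.float64(0.46), np.float64(1.58)) red (np.float64(4.92), np.float64(5.06))
```

View pics/v14.png

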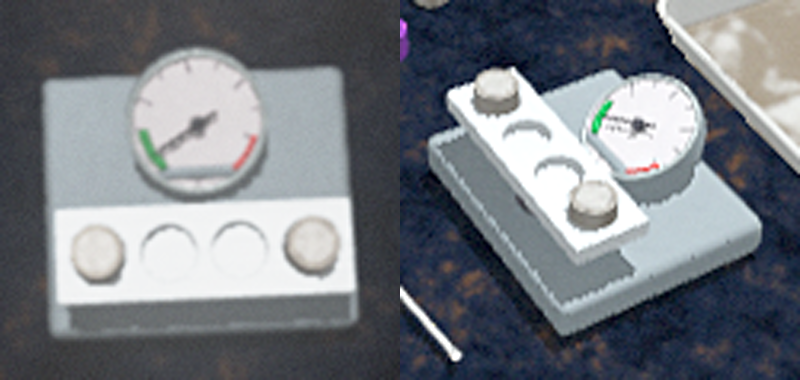

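The final picture shows both tappets upright and home in the two end pockets, at (97,253) and (312,244) in the crop. The pointer lies on the green band in both views. Handing in.

```bash
python3 -c "
from rig import job; print(job.finish_job())"
```

```text
the job is handed in; nothing more can be done
None
```

I placed two tappets upright in the two end pockets of the tray, let them go, and handed the job in after about 21 s. The other two tappets stayed on the bench. I did not touch the look-alikes, tape, bearing cap or valve spring.

**Last checks:**
- **Pointer:** the top camera reads 1.04 rad, up from 0.51 rad with one tappet and 0.00 empty. The pointer lies on the green band in both the top and scene views.
- **Band:** the middle comes out at 1.06–1.18 rad, depending on the dial height assumed. That puts the pointer at most about 0.15 rad off, with 0.34 rad allowed.
- **Tappets:** both look upright and home in both views, and the gripper is clear of everything.

**What disagreed or failed:**
- **Scene dial reading:** my scene-camera reader carries an offset (−0.25 empty, 0.92 now), but the change of 1.17 rad still fits two tappets. I relied on the top camera.
- **First grasps:** the real fingertips sit about 28 mm above the reported tool position when pointing down. My first two attempts to close on the first tappet went over its top without moving it. I measured heights from the successful pick instead.

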